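# Clear the pan handle and tip the tea caddy's flap open

### The arm

A 6-joint arm with a two-finger parallel gripper is mounted at the origin on the work surface. World frame = base frame: x ahead of the robot, y to its left, z up, the work surface at z = 0. Lengths are in mm, angles in degrees, forces in N, time in s.
With the tool pointing down it reaches from about 300 to 875 mm from the base axis. Payload 6.4 kg.
Tool frame: the origin (TCP) lies on the centre line of the jaws, within the pads' length; the fingertips stand 17 mm ahead of it and the grasp point (between the pads) lies 2 mm behind it; y points along the fingers, z is the direction in which the jaws open and shut, and the axes are right-handed (so a half turn about y gives the same grasp; the last joint's range is limited). The gripper opens to 85 mm and grips with 20 to 120 N. Pads are 22 mm wide; open, the fingers measure 114 mm over their backs; the gripper's body (76 mm by 85 mm) begins 54 mm behind the grasp point. The pads swing forward as they close: fully open they stand 13 mm farther back than shut.
Start: joints at [-75.247, 10.359, 92.074, -0, 77.567, -11.82], TCP at [257.244, -514.264, 248.288] pointing down, gripper open.
Joint ranges: [-171.53, 171.53], [-51.25, 118.39], [17.06, 147.69], [-65.23, 245.23], [0, 150.52], [-178.68, 178.68]. Speed limits (degrees/s): [147.25, 147.25, 172.46, 180, 180, 180].

### API

Orientations are given as a 3x3 rotation matrix whose columns are the frame's x, y, z axes.
In Python, from bench import arm gives the robot as it stands. The module is installed in compiled form; this text tells all that it offers.
- The arm moves only by the tool arm_command, never from a script. Its argument "commands" is a list that holds one entry, the list of rows, each a list of 5 numbers: the closure, from -1 (fully open) to 1 (shut), then the shift along the tool's x, y, z scaled (see below), then the turn about the tool's y scaled (see below). A call has 1 to 20 rows; each row is the pose to reach, as a shift and turn from the pose commanded when the call began, along the tool's axes at that moment, turning the shorter way round; what a row does not reach only later rows make up. The controller multiplies each number of a shift by 0.1 m and each number of a turn by pi rad. A row lasts 1/10 s, in which the tool goes at most 50 mm and 8.59 degrees, less where a joint would pass 70% of its speed; a pose out of reach is approached as far as the arm can. A call with a number of a shift or a turn outside -1 to 1 is refused whole. A call with a gripper value outside its range is refused whole. The fingers move at their own pace and stop on an object; "newtons" is the grip in N (left out, the last holds). Time passes only in rows, so rows that repeat a pose let the fingers close. It gives the time, the measured TCP pose, the force and the opening at its end, in the units of the state.
- arm.state(): the state, without advancing time (a new reading comes with each control period).
- arm.snapshot(name): name is "scene" or "top"; returns a dict with "pixels" (384x512x3 uint8, red, green, blue), "camera_matrix" (3x3 intrinsics, pixels), "T" (4x4, takes a point from camera to world coordinates). Camera axes: x right, y up, looking along -z (the intrinsics and any distortion apply to the point x, -y, -z); pixel columns grow to the right and rows downward; lengths in mm; the calibration is good to about 2 mm. A picture is of the moment at which its call begins. There is no depth.
- arm.hand_in(): hands the job in, once; it reports no verdict.
The state is a dict: "t": time; "q": joint angles; "qvel": joint speeds; "effort": joint torques, N m; "tcp_pos": TCP position; "eef_rot": TCP orientation; "ft_force": force on the tool from outside, world axes, zero at the start; "ft_torque": the same for the moment, N m; "finger_gap": finger opening in mm.
Only numpy, scipy, OpenCV 4.12 (cv2) and the standard library are available. Lean on these libraries where they do the work, as an engineer would, in place of code of your own. Each camera call takes 0.05 s, during which the arm holds its last target.

### The job

The milk pan's handle sticks out over the blue tea caddy, and the caddy has to stand open for tea. With the fingertips, first push the pan's handle aside until no part of it is above the caddy, then push the caddy's counterweighted flap up by its front lip, past its balance point, so that it lies back and stays open by itself when you move away. Push gently, grip and lift nothing, keep the pan and the caddy standing flat with the caddy staying where it is, and leave the other crockery alone.

Things in the scene. Friction and masses are not known exactly. Their poses are not given: they have to be found in the camera images.
- caddy: Loose blue plastic tea caddy, 0.85 kg: an open tub 172 mm along its own x, 140 mm along y, 85 mm tall (101 mm with the flap shut), tea-bag envelopes inside. Origin: centre of its underside, z up; its front, with the flap's lip, faces its own -x, roughly towards the robot.
- flap (a joint): Flap angle, rad: 0 shut, 1.83 open, lying back on its stop. It turns on point flap_hinge (pin along the caddy's y). 140 mm wide; panel 131 mm forward of the pin, then the lip; a weighted heel 34 mm behind it dips into the tub. 0.27 kg; 0.3 N up at the lip lifts it. It balances near 1.05: released below it falls shut, above it sinks to its stop in 1 to 3 s (damped) and stays.
- flap_lip (a point): Middle of the lower front edge of the flap's lip; moves with the flap. The lip is a tongue 50 mm wide along the caddy's y, 5 mm thick, jutting 26 mm beyond the tub's front wall. Shut, this point is 112 mm in front of the caddy's origin, 157 mm in front of the hinge, 96 mm above the shelf, with free space below it down to the shelf.
- flap_hinge (a point): Middle of the flap's hinge pin, fixed in the caddy: 45 mm behind the caddy's origin (its +x) and 85 mm above its underside.
- pan: Loose stainless milk pan, 0.45 kg, 132 mm wide, 85 mm tall, on the caddy's left (+y). Origin: centre of its underside. Its handle runs along its own -y and up: steel neck to 115 mm from the axis at 124 mm height, then a straight black grip 18 mm thick. It starts 15 to 40 mm above the flap. Pushed sideways near the end (1 to 2 N) the pan turns and slides on the shelf.
- pan_tip (a point): Free end of the pan's handle, on its centre line: 215 mm from the pan's axis along the pan's -y, 147 mm above its underside.
- pan_mid (a point): Point on the handle's centre line, 150 mm from the pan's axis along the pan's -y, 132 mm above its underside.
- teapot: Bystander: green ceramic teapot with lid, body 152 mm across and 140 mm tall, spout along its own +x (to 133 mm), loop handle along -x (to 123 mm). Origin: centre of its underside.
- saucer: Bystander: steel saucer, 140 mm across, 16 mm tall, lying flat. Origin: centre of its underside.
- cup_a: Bystander: glass tea cup without handle, 74 mm across, 78 mm tall. Origin: centre of its underside.
- cup_b: Bystander: second glass tea cup, like the first. Origin: centre of its underside.
- honey: Bystander: amber jar with a brass cap, 66 mm across, 100 mm tall. Origin: centre of its underside.
- sugar: Bystander: white lidded sugar bowl, 88 mm across, 86 mm tall. Origin: centre of its underside.
Not all that is in view belongs to the job. Of the things that look like the caddy, take the one that is farthest to the robot's left at the start.

How it is judged (in metres and radians):
On the way, in this order (a step that is already met when the one before it is completed fails the run):
1. the pan's handle is pushed clear of the caddy while the flap is still shut (not (x of pan_tip in the frame of caddy between -0.115 and 0.09 m and y of pan_tip in the frame of caddy between -0.075 and 0.075 m) and not (x of pan_mid in the frame of caddy between -0.115 and 0.09 m and y of pan_mid in the frame of caddy between -0.075 and 0.075 m) and value of joint flap below 0.2 rad), for 0.2 s.
2. the flap is pushed up past its balance point and lies back open (value of joint flap above 1.6 rad), for 0.2 s.
At the end, for the whole second after the job is handed in: The flap rests open by itself (joint above 1.6 rad, still); the pan's handle (its end and middle) is not above the caddy or its lip; pan and caddy stand flat and at rest on the shelf, the caddy within 30 mm of where it was; every bystander within 30 mm of where it was (value of joint flap above 1.6 rad and velocity of joint flap between -0.2 and 0.2 rad/s and not (x of pan_tip in the frame of caddy between -0.115 and 0.09 m and y of pan_tip in the frame of caddy between -0.075 and 0.075 m) and not (x of pan_mid in the frame of caddy between -0.115 and 0.09 m and y of pan_mid in the frame of caddy between -0.075 and 0.075 m) and linear speed of each of pan, caddy below 0.02 m/s and height (world z) of pan below 0.008 m and angle between pan's own z axis and vertical below 0.08 rad and angle between caddy's own z axis and vertical below 0.06 rad and distance of each of caddy, teapot, saucer, cup_a, cup_b, honey, sugar from where it was at the start of the episode below 0.03 m); the robot touches nothing.
It fails at once if the caddy, its flap or the pan was gripped or forced (over 15 N from the fingers) (contact force between the fingers and caddy above 15 N or contact force between the fingers and pan above 15 N).
It fails at once if the pan was lifted or tipped (height (world z) of pan above 0.015 m or angle between pan's own z axis and vertical above 0.15 rad).
It fails at once if the caddy was lifted, tipped or shoved away (height (world z) of caddy above 0.012 m or angle between caddy's own z axis and vertical above 0.12 rad or distance of caddy from where it was at the start of the episode above 0.05 m).
It fails at once if the flap was flung open or slammed shut (velocity of joint flap above 5 rad/s or velocity of joint flap below -5 rad/s).
It fails at once if a bystander was knocked or moved (distance of any of teapot, saucer, cup_a, cup_b, honey, sugar from where it was at the start of the episode above 0.03 m or angle between any of teapot, saucer, cup_a, cup_b, honey, sugar's own z axis and vertical above 0.2 rad).
It also fails if it takes over 64 s, if anything falls off the work surface, if the arm or the gripper's body presses on something with over 40 N, if the wrist force passes 120 N, or if a joint passes its speed limit or range.

## Working session

There is one attempt and no reset: what is moved stays moved. The work goes in short steps, Python scripts to look and compute and a tool call to move; the robot and the scene stay as the last step left them, time stands still between calls to the robot, and variables do not carry over. Pictures are saved under pics/ and viewed, and the job is handed in when it is done.

Besides the shell and the picture viewer there is one more tool, called after ">>>" by a JSON object that holds its "name" and its "arguments". arm_command: Moves the arm, as the interface text tells. Its arguments: {"type":"object","properties":{"commands":{"type":"array"},"newtons":{"type":"number"}},"required":["commands"]}

```bash
mkdir -p pics; cat > h.py <<'E'
from bench import arm
import numpy as np, cv2
def snap(n,f):
    s=arm.snapshot(n); im=cv2.cvtColor(s["pixels"],cv2.COLOR_RGB2BGR); cv2.imwrite(f"pics/{f}.png",im)
    np.savez(f"pics/{f}.npz",K=s["camera_matrix"],T=s["T"]); return im
def ray(f,u,v):
    d=np.load(f"pics/{f}.npz"); K=d["K"];T=d["T"]
    r=np.linalg.inv(K)@np.array([u,v,1.]); r=np.array([r[0],-r[1],-r[2]])
    return T[:3,3],T[:3,:3]@r
def onz(f,u,v,z):
    o,r=ray(f,u,v); return o+r*(z-o[2])/r[2]
def proj(f,p):
    d=np.load(f"pics/{f}.npz"); K=d["K"];T=d["T"]
    c=T[:3,:3].T@(np.array(p)-T[:3,3]); q=K@np.array([c[0],-c[1],-c[2]]); return q[:2]/q[2]
def tri(a,b):
    (o1,r1),(o2,r2)=ray(*a),ray(*b)
    s=np.linalg.lstsq(np.c_[r1,-r2],o2-o1,rcond=None)[0]
    p,q=o1+s[0]*r1,o2+s[1]*r2; return (p+q)/2,np.linalg.norm(p-q)
def crop(f,x0,y0,x1,y1,k):
    im=cv2.imread(f"pics/{f}.png")[y0:y1,x0:x1]; cv2.imwrite(f"pics/{f}_c{x0}_{y0}.png",cv2.resize(im,None,fx=k,fy=k,interpolation=cv2.INTER_CUBIC))
E
python3 - <<'E'
from h import *
np.set_printoptions(precision=3,suppress=True)
snap("scene","s0");snap("top","t0")
for f in("s0","t0"):
    d=np.load(f"pics/{f}.npz");print(d["K"],d["T"])
print(arm.state())
E
```

```text
[[357.632   0.    256.996]
 [  0.    357.632 192.978]
 [  0.      0.      1.   ]] [[  -0.199   -0.647    0.736 1401.063]
 [   0.98    -0.138    0.144  170.678]
 [   0.009    0.75     0.662  837.973]
 [   0.       0.       0.       1.   ]]
[[353.619   0.    257.888]
 [  0.    353.619 192.567]
 [  0.      0.      1.   ]] [[   0.       0.996   -0.093  484.027]
 [  -1.       0.      -0.      -8.087]
 [  -0.       0.093    0.996 1207.717]
 [   0.       0.       0.       1.   ]]
{'t': 0.1, 'q': array([-75.246,  10.395,  92.126,  -0.001,  77.567, -11.821]), 'qvel': array([-0.068, -0.029, -0.17 , -0.101,  0.047, -0.016]), 'effort': array([  0.   , -44.588, -35.224,  -0.   ,   0.004,  -0.   ]), 'tcp_pos': array([ 257.114, -513.785,  247.492]), 'eef_rot': array([[-0.894, -0.   ,  0.447],
       [-0.447,  0.002, -0.894],
       [-0.   , -1.   , -0.002]]), 'ft_force': array([-0.514,  0.742,  0.369]), 'ft_torque': array([0.057, 0.033, 0.01 ]), 'finger_gap': 85.67799816637633}
```

View pics/s0.png

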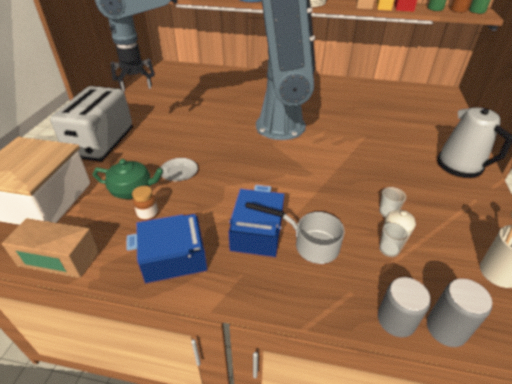

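View pics/t0.png

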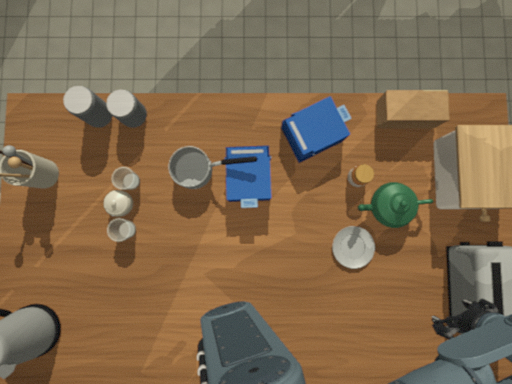

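Two blue caddies appear in the top view: A at (248,174), with the pan handle over it, and B at (317,129). A is farther left (image left is +y), lies under the handle and has its lip towards the robot, so A is the one. I'll confirm in crops.

```bash
python3 - <<'E'
from h import *
crop("t0",160,90,360,220,4);crop("s0",120,170,360,290,3)
E
```

```text
(no output)
```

View pics/t0_c160_90.png

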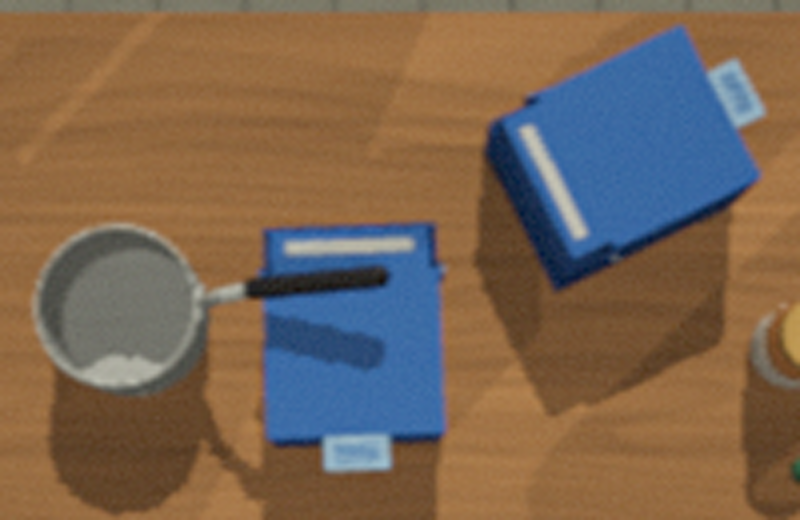

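View pics/s0_c120_170.png

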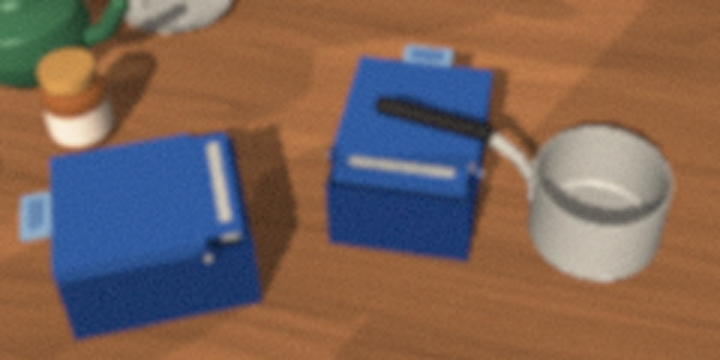

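```bash
python3 - <<'E'
from h import *
np.set_printoptions(precision=1,suppress=True)
t=lambda a,b,z:onz("t0",160+a/4,90+b/4,z)
for n,a,b,z in [("BL",263,230,101),("BR",434,224,101),("FR",444,437,101),("FL",268,442,101),("lipFL",325,472,98),("lipFR",391,470,98),("tip",388,275,147),("grip start",248,287,124),("pan c",122,307,85),("panL",33,307,85),("panR",206,307,85)]:
    print(n,t(a,b,z))
# scene checks: crop/3+(120,170)
sc=lambda a,b:(120+a/3,170+b/3)
T=lambda a,b:(160+a/4,90+b/4)
for n,A,B in [("tip",(388,275),(378,104)),("lipF-R",(391,470),(405,47)),("lipF-L",(325,472),(452,49)),("panc",(122,307),(602,168)),("FR",(444,437),(362,58)),("FL",(268,442),(493,70))]:
    print(n,tri(("t0",*T(*A)),("s0",*sc(*B))))
E
```

```text
BL [731.3  94.3 101. ]
BR [736.2 -41.7 101. ]
FR [566.3 -49.1 101. ]
FL [562.3  88.9 101. ]
lipFL [538.9  44.2  98. ]
lipFR [540.5  -7.6  98. ]
tip [686.3  -5.2 147. ]
grip start [681.2 103.4 124. ]
pan c [672.  208.4  85. ]
panL [671.9 279.9  85. ]
panR [672. 141.  85.]
tip (array([686.1,  -2.7, 145. ]), np.float64(5.189334191184224))
lipF-R (array([540.4,  -5.9,  93.9]), np.float64(3.4944712679380245))
lipF-L (array([538.7,  45.4,  98.7]), np.float64(2.4335338870090704))
panc (array([671.1, 211.7,  88.6]), np.float64(7.781888679912456))
FR (array([566.5, -47.4,  92.9]), np.float64(4.174099007602644))
FL (array([562.2,  91.6,  97.7]), np.float64(4.900271486923687))
```

Caddy A is confirmed: the handle is over it, and its lip faces the robot at top-crop (358,455). Its origin is about (651,22) with yaw about 2°. The lip's front-middle is at (540,18,97). The pan is at (672,210), and the handle tip at (686,-4,146) is 214 mm from the pan's axis, as specified.

The tool can only point down. So I'll push the handle to +x with the closed fingers' flank, then lift the lip by pressing lightly on its front and following the arc.

>>> {"name": "arm_command", "arguments": {"commands": [[[1, -0.3, 0, 0, 0.04], [1, -0.6, 0, 0, 0.08], [1, -0.9, 0, 0, 0.12], [1, -1, 0, 0, 0.1476], [1, -1, 0, 0, 0.1476], [1, -1, 0, 0, 0.1476], [1, -1, 0, 0, 0.1476]]], "newtons": 20}}

```text
t: 0.8
tcp_pos: [345.9, -469.9, 248.1]
eef_rot: [[-1.0, -0.0, 0.001], [-0.001, 0.0, -1.0], [0.0, -1.0, -0.0]]
ft_force: [-0.3, 0.2, -0.7]
finger_gap: -0.1
```

>>> {"name": "arm_command", "arguments": {"commands": [[[1, -0.2, 0, -0.32, 0], [1, -0.4, 0, -0.64, 0], [1, -0.6, 0, -0.96, 0], [1, -0.6, 0, -0.96, 0]]]}}

```text
t: 1.2
tcp_pos: [407.8, -370.7, 248.3]
eef_rot: [[-1.0, 0.0, 0.004], [-0.004, 0.001, -1.0], [-0.0, -1.0, -0.001]]
ft_force: [0.9, -0.8, 0.1]
finger_gap: -0.2
```

>>> {"name": "arm_command", "arguments": {"commands": [[[1, -0.2, 0, -0.32, 0], [1, -0.4, 0, -0.64, 0], [1, -0.6, 0, -0.96, 0]]]}}

```text
t: 1.5
tcp_pos: [466.5, -278.0, 248.4]
eef_rot: [[-1.0, 0.0, -0.001], [0.001, -0.001, -1.0], [-0.0, -1.0, 0.001]]
ft_force: [-0.4, -1.0, 0.1]
finger_gap: -0.1
```

>>> {"name": "arm_command", "arguments": {"commands": [[[1, -0.2, 0, -0.32, 0], [1, -0.4, 0, -0.64, 0], [1, -0.6, 0, -0.96, 0]]]}}

```text
t: 1.8
tcp_pos: [526.9, -181.8, 248.5]
eef_rot: [[-1.0, 0.0, -0.001], [0.001, -0.001, -1.0], [-0.0, -1.0, 0.001]]
ft_force: [1.9, -0.6, 0.3]
finger_gap: 0.1
```

>>> {"name": "arm_command", "arguments": {"commands": [[[1, -0.2, 0, -0.32, 0], [1, -0.4, 0, -0.64, 0], [1, -0.6, 0, -0.96, 0]]]}}

```text
t: 2.1
tcp_pos: [587.2, -85.9, 248.4]
eef_rot: [[-1.0, 0.0, -0.0], [0.0, -0.001, -1.0], [-0.0, -1.0, 0.001]]
ft_force: [-0.0, -0.5, -0.5]
finger_gap: -0.1
```

>>> {"name": "arm_command", "arguments": {"commands": [[[1, -0.2, 0, -0.32, 0], [1, -0.4, 0, -0.64, 0], [1, -0.58, 0, -0.96, 0], [1, -0.58, 0, -0.96, 0], [1, -0.58, 0, -0.96, 0], [1, -0.58, 0, -0.96, 0]]]}}

```text
t: 2.7
tcp_pos: [644.3, 8.7, 248.1]
eef_rot: [[-1.0, -0.001, -0.001], [0.001, -0.001, -1.0], [0.001, -1.0, 0.001]]
ft_force: [0.3, -0.1, 0.1]
finger_gap: 0.0
```

>>> {"name": "arm_command", "arguments": {"commands": [[[1, 0, 0.3, 0, 0], [1, 0, 0.6, 0, 0], [1, 0, 0.9, 0, 0], [1, 0, 0.9, 0, 0], [1, 0, 0.9, 0, 0], [1, 0, 0.9, 0, 0]]]}}

```text
t: 3.3
tcp_pos: [645.9, 9.5, 160.7]
eef_rot: [[-1.0, 0.003, -0.001], [0.001, -0.001, -1.0], [-0.003, -1.0, 0.001]]
ft_force: [-0.5, 0.9, 0.4]
finger_gap: -0.3
```

```bash
python3 - <<'E'
from h import *
snap("scene","s1");snap("top","t1");crop("s1",170,120,370,280,4);crop("t1",160,90,360,230,4)
E
```

```text
(no output)
```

View pics/s1_c170_120.png

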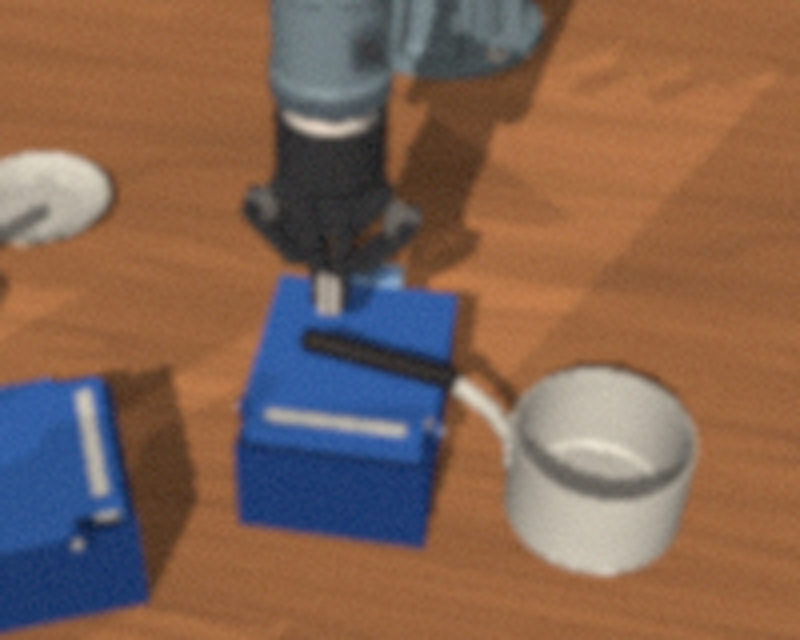

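View pics/t1_c160_90.png

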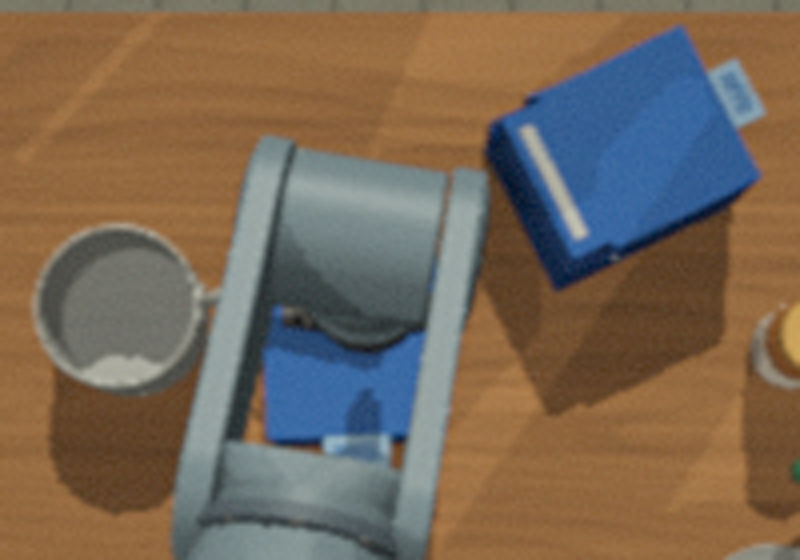

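The fingertips (scene crop (328,313)) hang on the robot side of the handle, which ends at (308,342), and are above the flap. I'll go down 22 mm and push to +x.

>>> {"name": "arm_command", "arguments": {"commands": [[[1, 0, 0.12, 0, 0], [1, 0, 0.23, 0, 0], [1, 0, 0.23, 0, 0], [1, 0, 0.23, 0, 0], [1, -0.05, 0.23, 0, 0], [1, -0.1, 0.23, 0, 0], [1, -0.15, 0.23, 0, 0], [1, -0.2, 0.23, 0, 0], [1, -0.25, 0.23, 0, 0], [1, -0.3, 0.23, 0, 0], [1, -0.35, 0.23, 0, 0], [1, -0.4, 0.23, 0, 0]]]}}

```text
t: 4.6
tcp_pos: [685.0, 10.6, 135.2]
eef_rot: [[-1.0, -0.0, 0.0], [-0.0, 0.0, -1.0], [0.0, -1.0, -0.0]]
ft_force: [-0.1, 0.4, -0.1]
finger_gap: 0.1
```

```bash
python3 - <<'E'
from h import *
snap("scene","s2");crop("s2",170,120,370,280,4)
E
```

```text
(no output)
```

View pics/s2_c170_120.png

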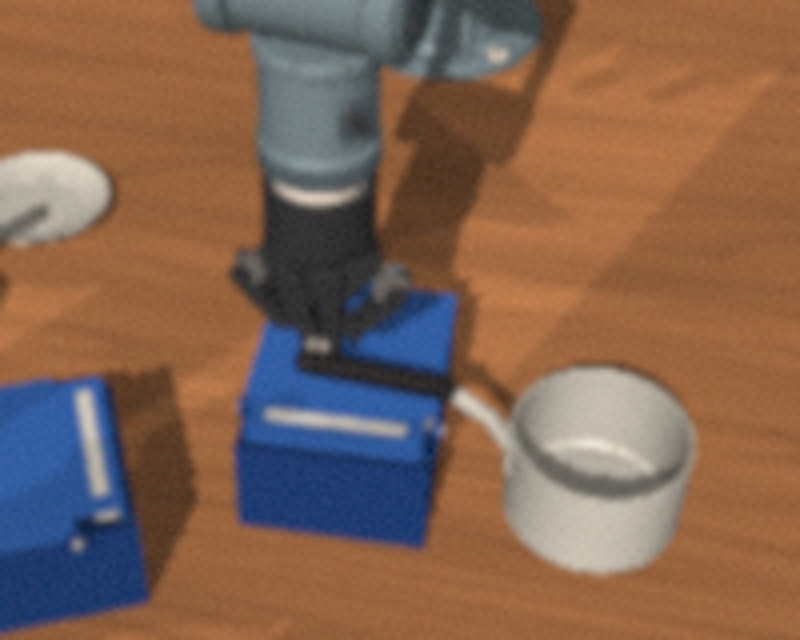

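>>> {"name": "arm_command", "arguments": {"commands": [[[1, -0.05, 0, -0.01, 0], [1, -0.1, 0, -0.02, 0], [1, -0.15, 0, -0.03, 0], [1, -0.2, 0, -0.04, 0], [1, -0.25, 0, -0.05, 0], [1, -0.3, 0, -0.07, 0], [1, -0.35, 0, -0.09, 0], [1, -0.4, 0, -0.11, 0], [1, -0.45, 0, -0.13, 0], [1, -0.5, 0, -0.15, 0], [1, -0.55, 0, -0.17, 0], [1, -0.6, 0, -0.19, 0], [1, -0.65, 0, -0.21, 0]]]}}

```text
t: 5.95
tcp_pos: [750.0, 31.8, 135.3]
eef_rot: [[-1.0, -0.0, 0.0], [-0.0, 0.0, -1.0], [0.0, -1.0, -0.0]]
ft_force: [-0.5, -0.5, 0.5]
finger_gap: -0.2
```

```bash
python3 - <<'E'
from h import *
snap("scene","s3");crop("s3",170,120,370,280,4)
E
```

```text
(no output)
```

View pics/s3_c170_120.png

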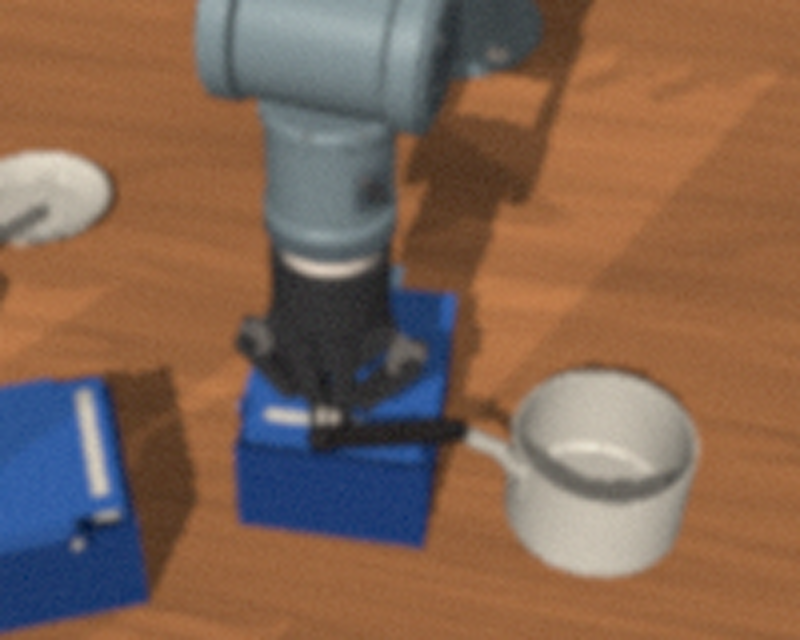

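>>> {"name": "arm_command", "arguments": {"commands": [[[1, -0.05, 0, -0.03, 0], [1, -0.1, 0, -0.06, 0], [1, -0.15, 0, -0.09, 0], [1, -0.2, 0, -0.12, 0], [1, -0.25, 0, -0.15, 0], [1, -0.3, 0, -0.18, 0], [1, -0.35, 0, -0.21, 0], [1, -0.4, 0, -0.24, 0], [1, -0.45, 0, -0.28, 0], [1, -0.5, 0, -0.32, 0], [1, -0.55, 0, -0.36, 0], [1, -0.6, 0, -0.4, 0], [1, -0.6, 0, -0.4, 0]]]}}

```text
t: 7.3
tcp_pos: [810.2, 72.3, 135.2]
eef_rot: [[-1.0, 0.001, 0.001], [-0.001, 0.0, -1.0], [-0.001, -1.0, -0.0]]
ft_force: [-0.0, 0.2, -0.6]
finger_gap: 0.1
```

```bash
python3 - <<'E'
from h import *
snap("scene","s4");crop("s4",170,120,370,280,4)
E
```

```text
(no output)
```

View pics/s4_c170_120.png

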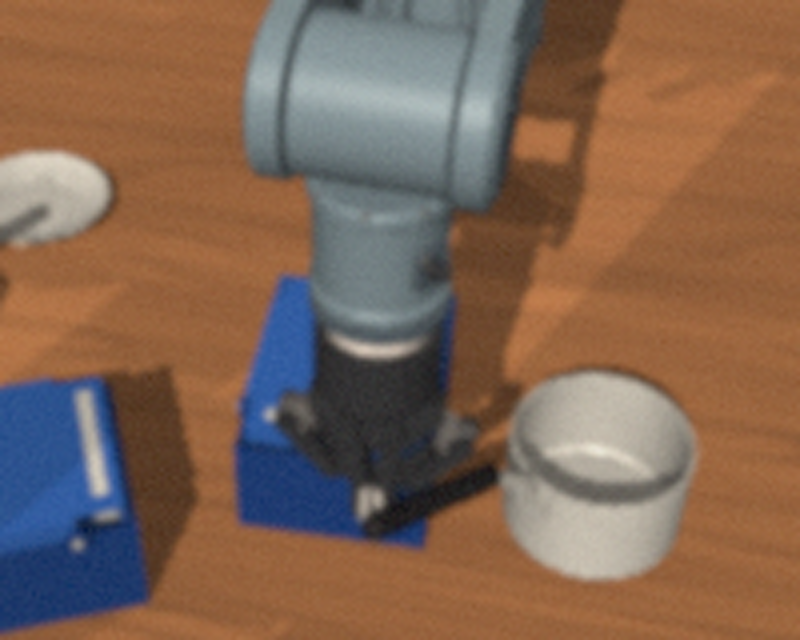

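The handle has swung well past the caddy's back edge (grip end at crop (372,528)). I'll back off, rise, and move in front of the lip.

>>> {"name": "arm_command", "arguments": {"commands": [[[1, 0.15, 0, 0, 0], [1, 0.2, -0.3, 0, 0], [1, 0.3, -0.7, 0, 0], [1, 0.5, -1, 0.2, 0], [1, 0.9, -1, 0.4, 0], [1, 1, -1, 0.54, 0]]]}}

```text
t: 7.95
tcp_pos: [706.5, 16.8, 236.2]
eef_rot: [[-1.0, -0.001, -0.0], [0.0, -0.0, -1.0], [0.001, -1.0, 0.0]]
ft_force: [0.8, -0.4, -0.5]
finger_gap: 0.1
```

>>> {"name": "arm_command", "arguments": {"commands": [[[1, 0.4, 0, 0, 0], [1, 0.8, 0, 0, 0], [1, 1, 0, 0, 0]]]}}

```text
t: 8.25
tcp_pos: [606.8, 17.4, 235.2]
eef_rot: [[-1.0, -0.001, -0.0], [0.0, 0.0, -1.0], [0.001, -1.0, -0.0]]
ft_force: [0.4, 0.2, -0.4]
finger_gap: -0.1
```

>>> {"name": "arm_command", "arguments": {"commands": [[[1, 0.4, 0, 0, 0], [1, 0.8, 0, 0, 0], [1, 1, 0, 0, 0], [1, 1, 0, 0, 0], [1, 1, 0, 0, 0]]]}}

```text
t: 8.75
tcp_pos: [510.2, 17.2, 236.1]
eef_rot: [[-1.0, 0.002, -0.0], [0.0, -0.0, -1.0], [-0.002, -1.0, 0.0]]
ft_force: [0.9, 0.2, -0.0]
finger_gap: -0.1
```

```bash
python3 - <<'E'
from h import *
print(arm.state()["tcp_pos"])
snap("scene","s5");crop("s5",170,120,370,280,4);snap("top","t5");crop("t5",160,90,360,230,4)
E
```

```text
[510.24359775  17.23822026 236.10118247]
```

View pics/s5_c170_120.png

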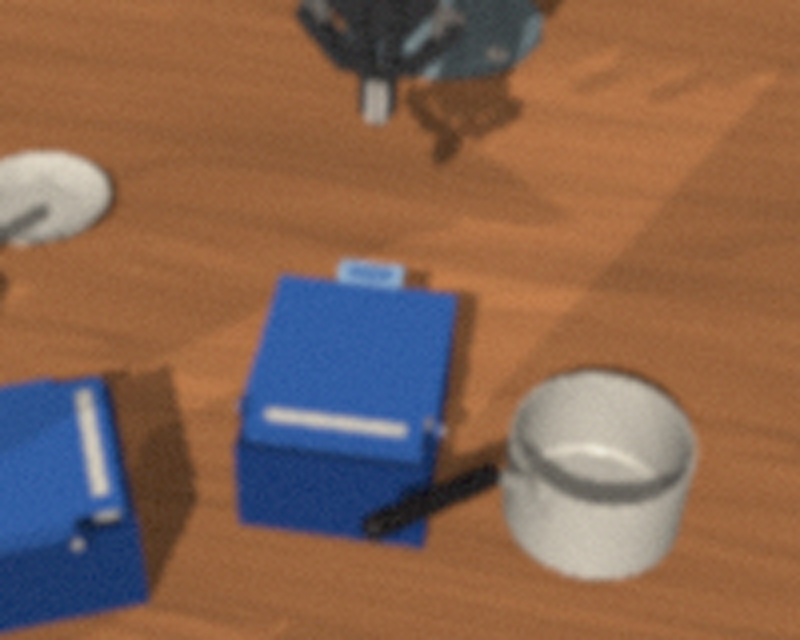

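View pics/t5_c160_90.png

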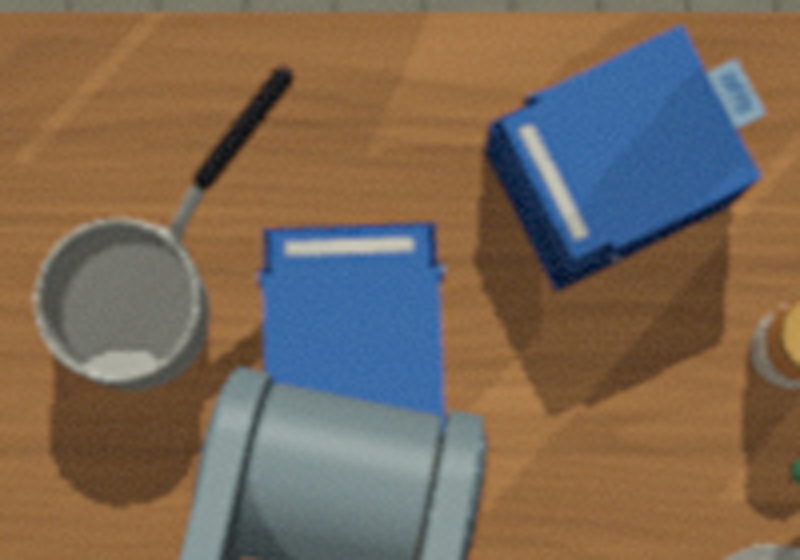

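The picture shows the pan flat with the handle entirely behind and left of the caddy. The flap is shut and the caddy has not moved. Next I'll go down in front of the lip.

>>> {"name": "arm_command", "arguments": {"commands": [[[1, 0.05, 0.4, -0.01, 0], [1, 0.05, 0.8, -0.01, 0], [1, 0.05, 1, -0.01, 0]]]}}

```text
t: 9.15
tcp_pos: [503.6, 18.7, 131.9]
eef_rot: [[-1.0, -0.004, 0.0], [-0.0, 0.001, -1.0], [0.004, -1.0, -0.001]]
ft_force: [0.2, -0.3, -0.1]
finger_gap: -0.4
```

>>> {"name": "arm_command", "arguments": {"commands": [[[1, 0, 0.2, 0, 0], [1, 0, 0.35, 0, 0], [1, 0, 0.35, 0, 0], [1, 0, 0.35, 0, 0], [1, 0, 0.35, 0, 0]]]}}

```text
t: 9.65
tcp_pos: [505.8, 18.3, 101.2]
eef_rot: [[-1.0, 0.002, 0.0], [-0.0, -0.0, -1.0], [-0.002, -1.0, 0.0]]
ft_force: [0.7, 1.2, 0.3]
finger_gap: -0.1
```

```bash
python3 - <<'E'
from h import *
print(arm.state()["tcp_pos"],arm.state()["ft_force"])
snap("scene","s6");crop("s6",170,120,370,280,4)
E
```

```text
[505.76450341  18.30241038 101.20352172] [0.66289052 1.15845114 0.32752359]
```

View pics/s6_c170_120.png

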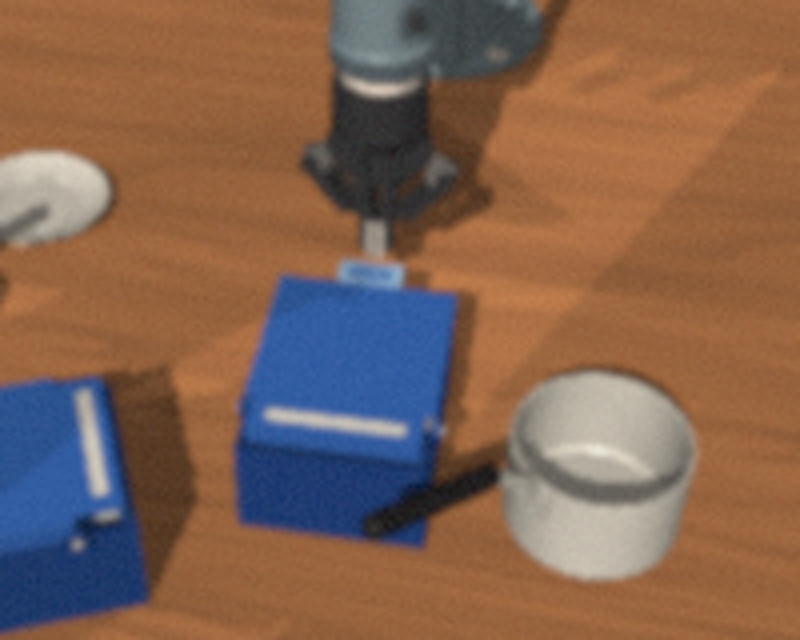

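>>> {"name": "arm_command", "arguments": {"commands": [[[1, -0.1, 0, 0, 0], [1, -0.17, 0, 0, 0], [1, -0.19, 0, 0, 0], [1, -0.21, 0, 0, 0], [1, -0.22, 0, 0, 0], [1, -0.23, 0, 0, 0], [1, -0.24, 0, 0, 0], [1, -0.24, 0, 0, 0]]]}}

```text
t: 10.5
tcp_pos: [528.7, 18.5, 100.3]
eef_rot: [[-1.0, 0.0, 0.0], [-0.0, 0.0, -1.0], [-0.0, -1.0, -0.0]]
ft_force: [-0.4, -0.0, 0.2]
finger_gap: -0.2
```

```bash
python3 - <<'E'
from h import *
print(arm.state()["tcp_pos"],arm.state()["ft_force"])
snap("scene","s7");crop("s7",220,130,320,210,8)
E
```

```text
[528.66471062  18.47134478 100.29604046] [-0.40916578 -0.01677741  0.19992701]
```

View pics/s7_c220_130.png

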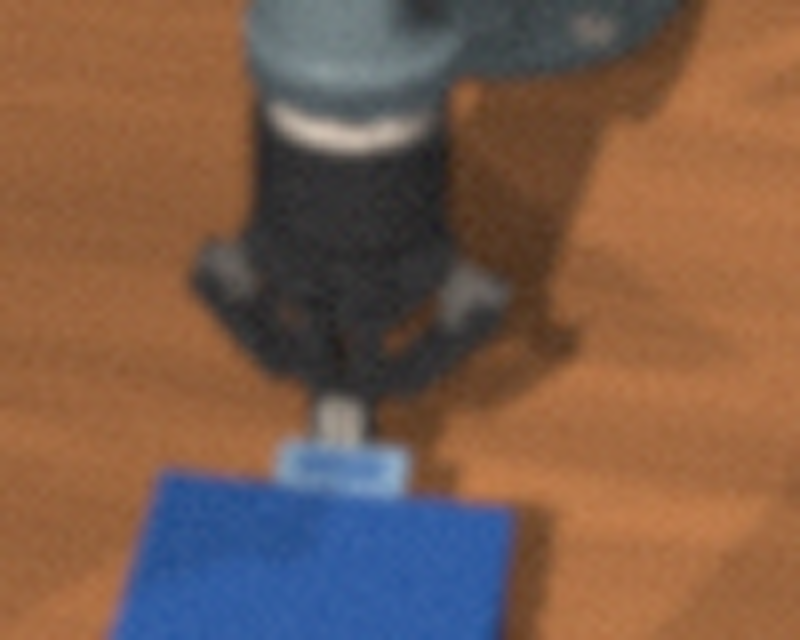

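The fingers are at the lip's front edge (crop (340,442)), about at contact. I'll press in 3 mm and start rising 14 mm along the arc.

>>> {"name": "arm_command", "arguments": {"commands": [[[1, -0.01, 0, 0, 0], [1, -0.02, 0, 0, 0], [1, -0.03, 0, 0, 0], [1, -0.035, -0.02, 0, 0], [1, -0.035, -0.04, 0, 0], [1, -0.04, -0.06, 0, 0], [1, -0.04, -0.08, 0, 0], [1, -0.045, -0.1, 0, 0], [1, -0.05, -0.12, 0, 0], [1, -0.05, -0.14, 0, 0]]]}}

```text
t: 11.55
tcp_pos: [531.6, 18.6, 113.3]
eef_rot: [[-1.0, -0.005, 0.0], [-0.0, 0.0, -1.0], [0.005, -1.0, -0.0]]
ft_force: [-5.2, -1.8, 0.9]
finger_gap: 0.3
```

```bash
python3 - <<'E'
from h import *
print(arm.state()["tcp_pos"],arm.state()["ft_force"])
snap("scene","s8");crop("s8",210,130,310,270,5)
E
```

```text
[531.59461894  18.60746521 113.32298995] [-5.17255796 -1.77853954  0.93325124]
```

View pics/s8_c210_130.png

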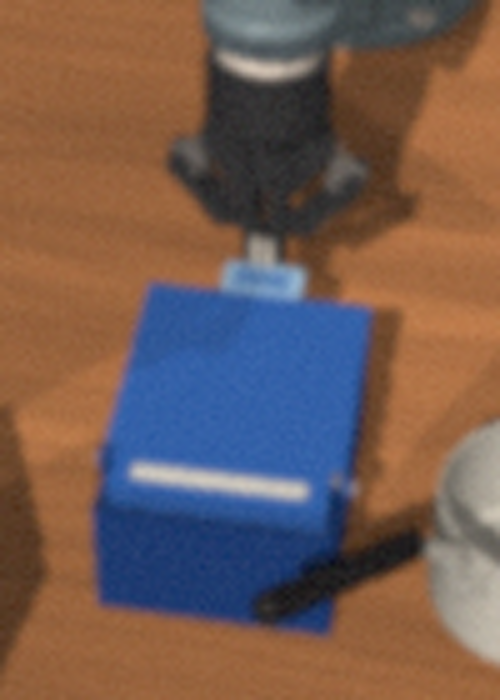

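The lip has lifted with the finger: its corner is up about 3 px, which matches 13 mm. The push is about 5 N and the caddy hasn't moved. I'll continue along the arc with slightly less press.

>>> {"name": "arm_command", "arguments": {"commands": [[[1, -0.0, -0.03, 0, 0], [1, -0.005, -0.06, 0, 0], [1, -0.01, -0.1, 0, 0], [1, -0.02, -0.13, 0, 0], [1, -0.027, -0.16, 0, 0], [1, -0.035, -0.2, 0, 0], [1, -0.045, -0.23, 0, 0], [1, -0.055, -0.26, 0, 0], [1, -0.07, -0.3, 0, 0], [1, -0.085, -0.33, 0, 0], [1, -0.1, -0.36, 0, 0], [1, -0.115, -0.39, 0, 0], [1, -0.125, -0.42, 0, 0]]]}}

```text
t: 12.9
tcp_pos: [545.1, 19.0, 156.4]
eef_rot: [[-1.0, -0.003, 0.0], [-0.0, 0.001, -1.0], [0.003, -1.0, -0.001]]
ft_force: [-5.4, 0.7, 4.0]
finger_gap: 0.1
```

```bash
python3 - <<'E'
from h import *
print(arm.state()["tcp_pos"],arm.state()["ft_force"])
snap("scene","s9");crop("s9",210,130,310,270,5)
E
```

```text
[545.14321582  18.96953618 156.41309834] [-5.43214639  0.73299704  3.95026128]
```

View pics/s9_c210_130.png

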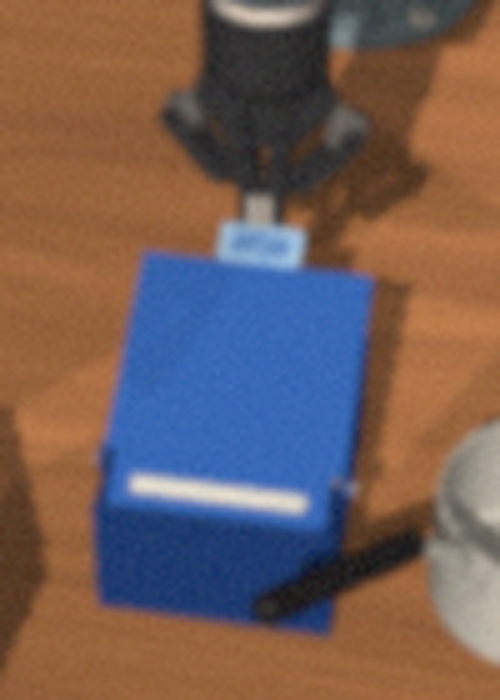

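>>> {"name": "arm_command", "arguments": {"commands": [[[1, -0.015, -0.06, 0, 0], [1, -0.04, -0.11, 0, 0], [1, -0.065, -0.16, 0, 0], [1, -0.095, -0.21, 0, 0], [1, -0.125, -0.25, 0, 0], [1, -0.16, -0.295, 0, 0], [1, -0.195, -0.34, 0, 0], [1, -0.23, -0.38, 0, 0], [1, -0.265, -0.42, 0, 0], [1, -0.305, -0.46, 0, 0]]]}}

```text
t: 13.95
tcp_pos: [576.9, 18.5, 202.6]
eef_rot: [[-1.0, -0.0, 0.0], [-0.0, 0.0, -1.0], [0.0, -1.0, -0.0]]
ft_force: [-0.3, 0.9, -0.5]
finger_gap: 0.3
```

```bash
python3 - <<'E'
from h import *
print(arm.state()["tcp_pos"],arm.state()["ft_force"])
snap("scene","s10");crop("s10",210,130,310,270,5)
E
```

```text
[576.94455264  18.4641316  202.56448617] [-0.30807205  0.89341577 -0.45082268]
```

View pics/s10_c210_130.png

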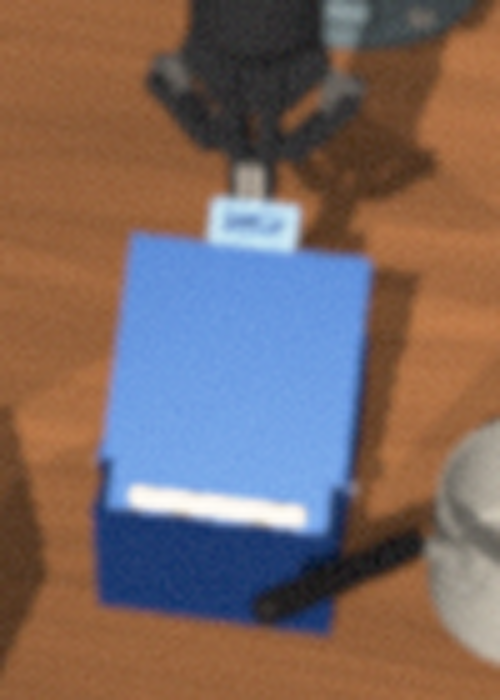

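>>> {"name": "arm_command", "arguments": {"commands": [[[1, -0.05, -0.045, 0, 0], [1, -0.1, -0.09, 0, 0], [1, -0.155, -0.13, 0, 0], [1, -0.21, -0.17, 0, 0], [1, -0.265, -0.205, 0, 0], [1, -0.325, -0.24, 0, 0], [1, -0.385, -0.27, 0, 0], [1, -0.445, -0.3, 0, 0], [1, -0.51, -0.325, 0, 0], [1, -0.575, -0.35, 0, 0], [1, -0.64, -0.37, 0, 0], [1, -0.7, -0.385, 0, 0], [1, -0.78, -0.4, 0, 0], [1, -0.78, -0.4, 0, 0], [1, -0.78, -0.4, 0, 0]]]}}

```text
t: 15.5
tcp_pos: [654.6, 18.5, 242.0]
eef_rot: [[-1.0, -0.001, 0.0], [-0.0, 0.0, -1.0], [0.001, -1.0, -0.0]]
ft_force: [0.6, -0.1, 0.4]
finger_gap: -0.5
```

```bash
python3 - <<'E'
from h import *
print(arm.state()["tcp_pos"],arm.state()["ft_force"])
snap("scene","s11");crop("s11",210,130,310,270,5)
E
```

```text
[654.62291871  18.51134337 242.03471745] [ 0.60510626 -0.06915899  0.36122337]
```

View pics/s11_c210_130.png

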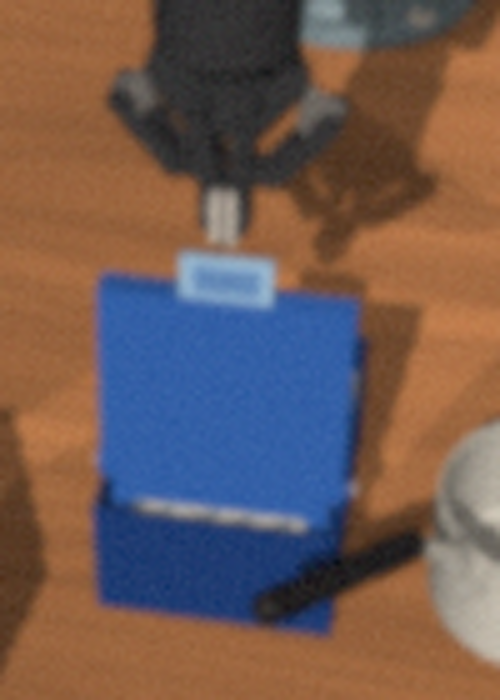

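The flap has passed its balance point and swung away from the fingers. I'll retreat, wait for it to settle and check.

>>> {"name": "arm_command", "arguments": {"commands": [[[1, 0.2, 0, 0, 0], [1, 0.5, 0, 0, 0], [1, 0.8, 0, 0, 0], [1, 1, 0, 0, 0]]]}}

```text
t: 15.95
tcp_pos: [552.5, 18.7, 242.0]
eef_rot: [[-1.0, -0.001, 0.0], [-0.0, 0.0, -1.0], [0.001, -1.0, -0.0]]
ft_force: [-0.4, -0.3, -0.3]
finger_gap: -0.0
```

>>> {"name": "arm_command", "arguments": {"commands": [[[1, 0.3, 0, 0, 0], [1, 0.6, 0, 0, 0], [1, 0.9, 0, 0, 0], [1, 1, 0, 0, 0], [1, 1, 0, 0, 0], [1, 1, 0, 0, 0], [1, 1, 0, 0, 0], [1, 1, 0, 0, 0], [1, 1, 0, 0, 0], [1, 1, 0, 0, 0], [1, 1, 0, 0, 0], [1, 1, 0, 0, 0], [1, 1, 0, 0, 0], [1, 1, 0, 0, 0], [1, 1, 0, 0, 0], [1, 1, 0, 0, 0], [1, 1, 0, 0, 0], [1, 1, 0, 0, 0], [1, 1, 0, 0, 0], [1, 1, 0, 0, 0]]]}}

```text
t: 17.95
tcp_pos: [454.6, 18.5, 242.3]
eef_rot: [[-1.0, 0.0, 0.0], [-0.0, -0.0, -1.0], [-0.0, -1.0, 0.0]]
ft_force: [-0.2, -0.1, -0.1]
finger_gap: -0.1
```

>>> {"name": "arm_command", "arguments": {"commands": [[[1, 0, 0, 0, 0], [1, 0, 0, 0, 0], [1, 0, 0, 0, 0], [1, 0, 0, 0, 0], [1, 0, 0, 0, 0], [1, 0, 0, 0, 0], [1, 0, 0, 0, 0], [1, 0, 0, 0, 0], [1, 0, 0, 0, 0], [1, 0, 0, 0, 0]]]}}

```text
t: 18.95
tcp_pos: [454.6, 18.5, 242.3]
eef_rot: [[-1.0, 0.0, 0.0], [-0.0, 0.0, -1.0], [-0.0, -1.0, -0.0]]
ft_force: [-0.1, 0.2, 1.0]
finger_gap: 0.4
```

```bash
python3 - <<'E'
from h import *
print(arm.state()["t"],arm.state()["tcp_pos"],arm.state()["ft_force"])
snap("scene","s12");crop("s12",170,120,370,280,4);snap("top","t12");crop("t12",160,90,360,230,4)
E
```

```text
18.95 [454.63296425  18.49673937 242.29802921] [-0.08599311  0.21731508  0.97364245]
```

View pics/s12_c170_120.png

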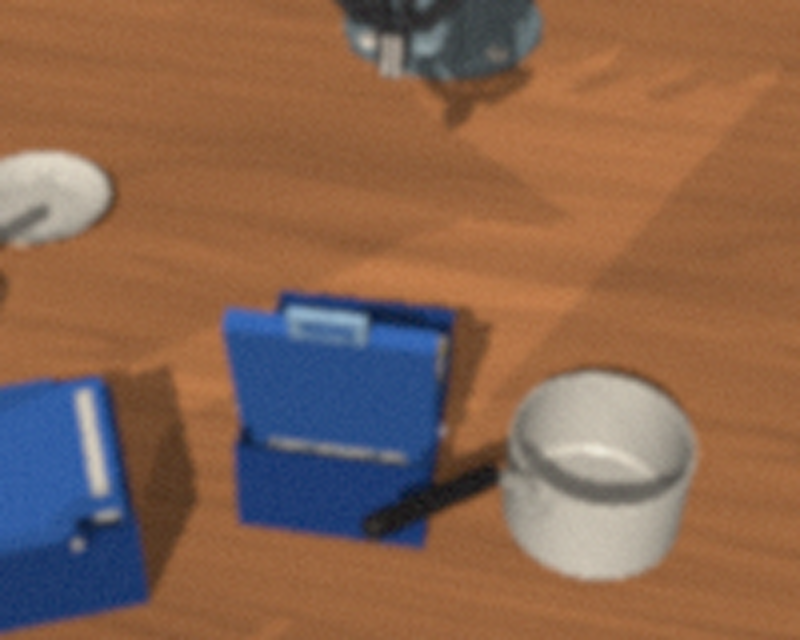

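View pics/t12_c160_90.png

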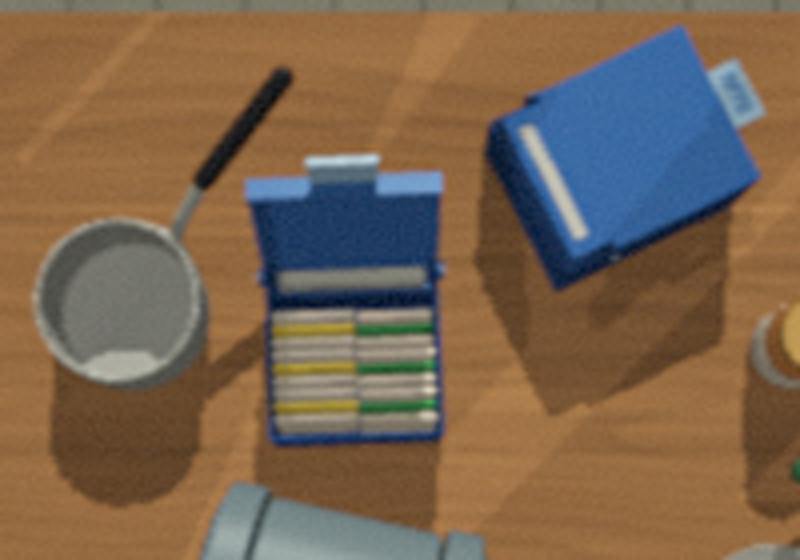

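The flap lies back with its lip at top crop (342,170) and the tea envelopes showing. I'll check the flap angle numerically and that everything is at rest, then hand in.

```bash
python3 - <<'E'
from h import *
h=np.array([696.5,23.5,85.])
for th in (1.5,1.6,1.7,1.83):
    a=np.arctan2(11,157)+th; r=157.4
    p=[h[0]-r*np.cos(a),h[1],85+r*np.sin(a)]
    q=proj("t12",p);s=proj("s12",p)
    print(th,((q-[160,90])*4).round(),((s-[170,120])*4).round())
print("tip",onz("t12",160+284/4,90+72/4,147))
snap("top","t13")
a,b=cv2.imread("pics/t12.png"),cv2.imread("pics/t13.png")
print(cv2.absdiff(a,b).max(), cv2.absdiff(cv2.imread("pics/t12.png"),cv2.imread("pics/t13.png"))[90:220,160:360].mean())
E
```

```text
1.5 [346. 235.] [334. 246.]
1.6 [346. 213.] [329. 262.]
1.7 [347. 192.] [324. 280.]
1.83 [347. 166.] [317. 307.]
tip [844.73527263  74.99846702 147.        ]
24 2.3968589743589743
```

View pics/t12.png

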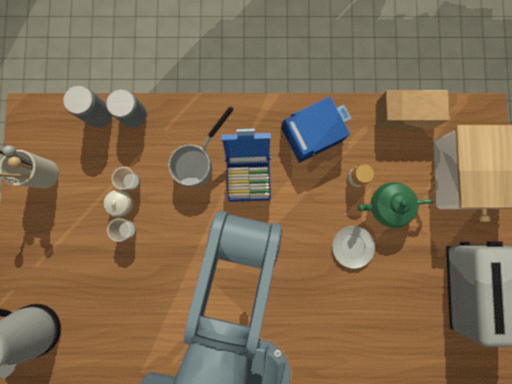

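The lip is seen at about (342,160) in the top crop and (328,310) in the scene crop. That matches 1.83 rad. The bystanders stand at their starting pixels, so I'm handing in.

```bash
python3 -c "
from bench import arm
print(arm.hand_in(), arm.state()['t'])"
```

```text
the job is handed in; nothing more can be done
the job is handed in; nothing more can be done
```

The caddy stands open and the job is handed in at about 19 s of the 64 s allowed. The hand-in gave no verdict.

- **Pan:** With closed fingers I pushed the handle about 45° towards +x. Its end is now near (845, 75) mm, behind the caddy and over to its left. The pan stands flat and its body moved only a few millimetres.
- **Flap:** The tool can only point down, so I could not get the fingertips under the lip. I pressed lightly on its front edge instead, with at most about 7 N at the moments I read it, and followed the arc up until the flap swung over by itself. I then moved the arm back clear of everything.

**Last checks:** The lip's image position matches 1.83 rad, which is the stop, in both cameras. Two pictures taken one after the other differ only by image noise. The caddy and all bystanders show no visible shift from the start pictures. No check failed or disagreed.

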